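Free a wedged float bowl, set it on the leak tester and click the selector to five

ROBOT

A 6-joint arm with a two-finger parallel gripper is mounted at the origin on the work surface. World frame = base frame: x ahead of the robot, y to its left, z up, the work surface at z = 0. Lengths are in m, angles in rad, forces in N, time in s.
With the tool pointing down it reaches from about 0.425 to 0.95 m from the base axis. Payload 3.5 kg.
Tool frame: the origin (TCP) lies midway between the tips of the shut fingers; the grasp point (between the pads) lies 19 mm behind it; z points along the fingers, y is the line along which they close (so a half turn about z gives the same grasp; the last joint's range is limited). The gripper opens to 85 mm and grips with 20 to 120 N. Pads are 22 mm wide; open, the fingers measure 114 mm over their backs; the gripper's body (76 mm by 85 mm) begins 54 mm behind the grasp point. The pads swing forward as they close: fully open they stand 13 mm farther back than shut.
Start: joints at [-1.463, 0.286, 1.577, -0, 1.279, -0.15], TCP at [0.172, -0.653, 0.231] pointing down, gripper open.
Joint ranges: [-2.77, 2.77], [-0.9, 2.22], [0.21, 2.48], [-1.53, 4.67], [0.24, 2.81], [-2.84, 2.84]. Speed limits (rad/s): [2.79, 2.79, 3.14, 3.14, 3.14, 3.14].

INTERFACE

Orientations are given as a unit quaternion [x, y, z, w].
In Python, from plant import ctrl gives the robot as it stands.
- The arm moves only by the tool arm_command, never from a script. Its argument "steps" is one flat list of numbers, 5 for each row, row after row: the opening in per cent of the stroke, from 0 (shut) to 100 (fully open), then the shift along the tool's x, y, z each as a share of 25 mm, from -1 to 1, then the turn about the tool's z as a share of 0.1 rad, from -1 to 1. In form: [grip, tx, ty, tz, spin, grip, tx, ty, tz, spin, ...]. A call has 1 to 8 rows; each row shifts and turns the commanded pose from where the row before left it, along the tool's axes as they then stand; what a row does not reach is not made up. A row lasts 1/12 s, in which the tool goes at most 41.7 mm and 7.16 degrees, less where a joint would pass 70% of its speed; a pose out of reach is approached as far as the arm can. A call with a number of a shift or a turn outside -1 to 1 is refused whole. A call with a gripper value outside its range is refused whole. The fingers move at their own pace and stop on an object; "squeeze" is the grip in N (left out, the last holds). Time passes only in rows, so rows that do not move let the fingers close. It gives the time, the measured TCP pose, the force, the opening and the grip force at its end, in the units of the state.
- ctrl.get_state(): the state, without advancing time (a new reading comes with each control period).
- ctrl.read_camera(name): name is "scene" or "top" or "wrist"; returns the picture (480x640x3 uint8, red, green, blue); there is no depth.
- ctrl.camera_model(name): a dict with "intrinsics" (3x3 intrinsics, pixels), "rvec" (rotation vector, rad) and "tvec" (3), from world to camera coordinates, as OpenCV has them. Camera axes: x right, y down, z forward; pixel columns grow to the right and rows downward; lengths in m; the calibration is good to about 2 mm. A picture is of the moment at which its call begins: read the wrist's pose just before it. camera_model takes no time and is no camera call; for the wrist camera it gives the pose at the moment of the call.
- ctrl.sign_off(): hands the job in; it is judged then, once.
The state is a dict: "time": time; "qpos": joint angles; "dq": joint speeds; "joint_efforts": joint torques, N m; "eef_pos": TCP position; "tcp_rot": TCP orientation; "contact_force": force on the tool from outside, world axes, zero at the start; "wrist_torque": the same for the moment, N m; "opening": opening from 0.0 (shut) to 1.0 (fully open); "finger_force": force on a finger pad.
Only numpy, scipy, OpenCV 4.12 (cv2) and the standard library are available. Lean on these libraries where they do the work, as an engineer would, in place of code of your own. Each camera call takes 0.05 s, during which the arm holds its last target. There are 200 camera calls.

TASK

Get the blue float bowl ready for its leak test: work it out from between the manifold and the jet case and set it, mouth down as it is, square on the middle of the tester's black rubber pad. Then turn the tester's selector lever anticlockwise all the way to its off stop (red dot) and, counting from there, click it up clockwise exactly five clicks and leave it settled in that click. Leave the other things on the shelf standing where they are; none may be shoved more than about 2 cm or knocked over.

Things in the scene. Friction and masses are not known exactly. Their poses are not given: they have to be found in the camera images.
- bowl: Blue float bowl, 0.2 kg, mouth down, hollow below. Straight sides 88 (x) x 54 (y) x 40 mm high, flange 92 x 58 x 6 mm at its foot. Origin: centre of underside, on the table. Wedged lengthwise in the lane between manifold and jet case, 3 mm free each side: no finger fits. Pushed on an end it slides along the lane: open shelf before the near end, 40 mm or more behind the far end.
- tester: Fixed grey bench leak tester, deck 55 mm high, footprint x -80 to +125, y -135 to +135 mm in its own frame; origin at table height, x pointing away from the operator. A gauge (top at 64 mm) and a fuse cap (69 mm) stand on the deck behind lever and pad (own x over 60 mm).
- pad (a point): Centre of the top of the black rubber pad, 61 mm above the table, at (0, 75) mm in the tester's frame; axes as the tester's. The pad is 134 (x) x 100 (y) mm with a small brass port in its middle; the bowl's long axis goes along the pad's long axis, either way round.
- selector (a joint): Selector angle, rad, growing clockwise from above. 0 = off, the anticlockwise end stop (red dot); a click every 30 deg (0.524), white dots, to click 8 (4.19), the other stop. At value q the lever points, in the tester's frame, 120 deg anticlockwise from +x, less q. A sprung detent (0.15 N m) pulls it to the nearest click; past halfway it snaps on to the next.
- selector_axis (a point): On the selector's upright turning axis, level with the lever's top, 83 mm above the table, at (0, -60) mm in the tester's frame; axes as the tester's. Round hub of 19 mm radius.
- lever_tip (a point): End of the black lever, middle of its top edge, 58 mm from the axis; its x axis points outwards along the lever. The lever is a straight bar 12 mm wide from the axis to here, upright sides from 61 to 83 mm above the table, 6 mm clear of the deck; a white line marks its top.
- manifold: Cast aluminium intake manifold, loose, 0.8 kg, like a spool: 110 (x) x 90 (y) x 50 mm high, two upright flange plates at its y ends. Origin: centre of its underside. It stands with its y face beside one long side of the bowl.
- jet_case: Orange plastic jet case with a clear lid, loose, 0.7 kg, 120 (x) x 90 (y) x 42 mm high. Origin: centre of its underside. It stands beside the bowl's other long side. Manifold and jet case may change sides.
- air_gauge: Dented round steel air density gauge lying face up, 86 mm diameter, 44 mm high (46 with its needle). Origin: centre of its underside. Behind the far end of the bowl's lane or to one side of there.
- jar: Amber jar with a red cap, 58 mm diameter, 70 mm high. Origin: centre of its underside. Changes places with the air density gauge.
- funnel: Yellow funnel standing mouth down, 120 mm diameter, 125 mm high. Origin: centre of its underside. Behind the tester.
- spray_can: Red spray can, 58 mm diameter, 140 mm high. Origin: centre of its underside. Stands close beside the tester on the selector's side.
- screwdriver: Screwdriver lying beside the tester on the pad's side, 200 mm long along its x (handle to -x), 26 mm high. Origin: under the middle.
Mind the look-alikes: they are no part of the job. Of the things that look like the bowl, take the one that is nearest to the robot's base at the start.

How it is judged:
By the outcome, as a careful person would: the job done as asked, in the order asked, and still so for the second after the job is handed in, with the robot touching nothing.
It also fails if it takes over 72 s, if anything falls off the work surface, if the arm or the gripper's body presses on something with over 40 N, if the wrist force passes 120 N, or if a joint passes its speed limit or range.

## Working session

There is one attempt and no reset: what is moved stays moved. The work goes in short steps, Python scripts to look and compute and a tool call to move; the robot and the scene stay as the last step left them, time stands still between calls to the robot, and variables do not carry over. Pictures are saved under pics/ and viewed, at most 10 in all, crops included, and the job is handed in when it is done.

Besides the shell and the picture viewer there is one more tool, called as a command line: name --argument value ..., lists and objects as JSON in quotes. arm_command: Moves the arm, as the interface text tells. Its arguments: {"type":"object","properties":{"steps":{"type":"array","items":{"type":"number"}},"squeeze":{"type":"number"}},"required":["steps"]}

```bash
mkdir -p pics; ls; python3 - <<'E'
from plant import ctrl
import cv2,numpy as np
s=ctrl.get_state();print(s)
for n in("scene","top"):
    im=ctrl.read_camera(n);cv2.imwrite(f"pics/{n}0.png",im[:,:,::-1]);m=ctrl.camera_model(n);print(n,m)
E
```

```text
pics
{'time': 0.0, 'qpos': array([-1.46296835e+00,  2.87209450e-01,  1.57819105e+00, -6.16754015e-06,
        1.27859584e+00, -1.49985092e-01]), 'dq': array([-0.00050925, -0.00146043,  0.00194699,  0.00035865,  0.00010941,
        0.00068565]), 'joint_efforts': array([ 1.98517246e-04, -4.05986774e+01, -2.92625785e+01, -2.12370414e-04,
        5.83017463e-03,  4.78247543e-06]), 'eef_pos': array([ 0.17206718, -0.65201519,  0.22991038]), 'tcp_rot': array([ 9.91702220e-01,  1.28550620e-01,  2.23799176e-05, -1.20163870e-03]), 'contact_force': array([-0.18146137, -0.17365197, -0.78578862]), 'wrist_torque': array([ 0.01557057, -0.02448597,  0.01717384]), 'finger_force': 0.0, 'opening': 0.9973966938120518}
scene {'intrinsics': array([[601.80216896,   0.        , 309.83072921],
       [  0.        , 601.80216896, 243.62691361],
       [  0.        ,   0.        ,   1.        ]]), 'rvec': array([ 1.76100218,  1.92480168, -0.68785405]), 'tvec': array([-0.01612021, -0.36774849,  2.25481417])}
top {'intrinsics': array([[557.92214633,   0.        , 324.88995417],
       [  0.        , 557.92214633, 232.60436643],
       [  0.        ,   0.        ,   1.        ]]), 'rvec': array([ 2.15776661, -2.13946857,  0.18309415]), 'tvec': array([0.02863675, 0.54678358, 1.45348897])}
```

View pics/top0.png

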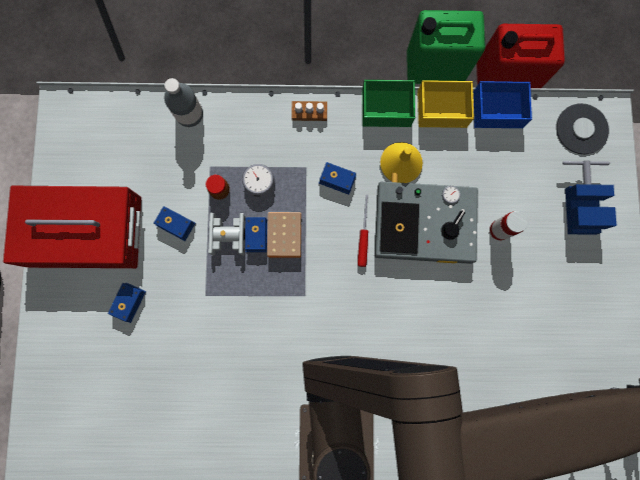

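View pics/scene0.png

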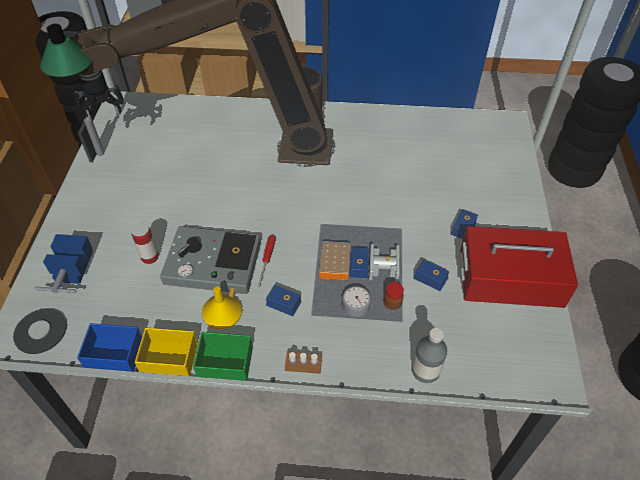

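The top view shows the wedged bowl at (256,233) between the manifold (226,233) and the jet case (284,233). The air gauge is behind it at (258,180). The tester is at (427,222), with its pad at (400,228) and the lever from (450,231) to (463,211).

```bash
cat > h.py <<'E'
from plant import ctrl
import cv2,numpy as np
def ray(n,uv,z,m=None):
    m=m or ctrl.camera_model(n);R,_=cv2.Rodrigues(np.array(m["rvec"]));t=np.array(m["tvec"]).ravel()
    uv=np.atleast_2d(np.asarray(uv,float));d=np.c_[uv,np.ones(len(uv))]@np.linalg.inv(m["intrinsics"]).T@R
    c=-R.T@t;return (c+d*((z-c[2])/d[:,2])[:,None])[:,:2]
def yaw(s):
    q=s["tcp_rot"];return 2*np.arctan2(q[1],q[0])
def go(x,y,z,yw=None):
    "shifts in tool units (25mm) at present yaw, spin in 0.1rad units"
    s=ctrl.get_state();p=s["eef_pos"];a=yaw(s);d=np.array([x,y,z])-p
    tx=np.array([np.cos(a),np.sin(a)]);ty=np.array([np.sin(a),-np.cos(a)])
    sp=0 if yw is None else -((yw-a+np.pi/2)%np.pi-np.pi/2)/.1
    print("pos",p.round(4),"yaw",round(a,4),"units tx %.2f ty %.2f tz %.2f spin %.2f"%(d[:2]@tx/.025,d[:2]@ty/.025,-d[2]/.025,sp),"F",s["contact_force"].round(1),"open",round(s["opening"],3),"t",round(s["time"],2))
def rect(mask,z,n,roi=None,k=1,m=None):
    mk=mask.astype(np.uint8)
    if roi: 
        z0=np.zeros_like(mk);u0,u1,v0,v1=roi;z0[v0:v1,u0:u1]=mk[v0:v1,u0:u1];mk=z0
    cs,_=cv2.findContours(mk,0,1);c=max(cs,key=cv2.contourArea)
    w=ray(n,c.reshape(-1,2),z,m);r=cv2.minAreaRect((w*1000).astype(np.float32));return r,w
E
python3 - <<'E'
from h import *
n="top";im=cv2.imread("pics/top0.png");hsv=cv2.cvtColor(im,cv2.COLOR_BGR2HSV);H,S,V=cv2.split(hsv)
def f(name,mask,z,roi):
    r,w=rect(mask,z,n,roi);print(name,"c",np.round(r[0],1),"size",np.round(r[1],1),"ang",round(r[2],1),"x",w[:,0].min().round(3),w[:,0].max().round(3),"y",w[:,1].min().round(3),w[:,1].max().round(3))
f("bowl",(H>100)&(H<125)&(S>120),.04,(235,275,205,262))
f("orange",(H>5)&(H<20)&(S>60)&(V>100),.042,(260,310,200,270))
f("manifold",(S<40)&(V>110),.05,(204,246,205,262))
f("agauge",(S<50)&(V>100),.045,(238,280,160,200))
f("jar",((H<8)|(H>172))&(S>150),.07,(200,235,170,205))
f("pad",(V<50),.061,(378,423,195,262))
f("tester",(S<60)&(V>70)&(V<165),.055,(370,482,178,268))
f("lever",(V<50),.083,(435,475,203,245))
f("can",(S>150)&((H<8)|(H>172)),.14,(485,530,205,245))
for y in (215,225,235,250): print(im[y,205:300:3].tolist()[:6])
big=cv2.resize(np.hstack([im[160:300,200:300],im[160:300,370:500]]),None,fx=3.4,fy=3.4,interpolation=cv2.INTER_CUBIC);cv2.imwrite("pics/z1.png",big)
E
```

```text
bowl c [541.4 220. ] size [92.1 59.1] ang 0.6 x 0.495 0.588 y 0.19 0.249
orange c [543.3 143.8] size [116.5  88.1] ang 0.6 x 0.485 0.602 y 0.099 0.188
manifold c [543.  300.6] size [150.9 109.5] ang 1.7 x 0.466 0.618 y 0.247 0.358
agauge c [690.1 214.6] size [108.6 112.3] ang 0.7 x 0.635 0.745 y 0.158 0.271
jar c [670.  325.3] size [49.1 50.6] ang 0.7 x 0.645 0.695 y 0.3 0.351
pad c [ 559.5 -163.9] size [ 98.2 134.7] ang 87.1 x 0.491 0.628 y -0.215 -0.112
tester c [ 574.8 -238. ] size [281.3 243.2] ang 89.6 x 0.454 0.696 y -0.379 -0.097
lever c [ 565.5 -297.5] size [44.9 82. ] ang 76.0 x 0.526 0.601 y -0.326 -0.27
can c [ 554.9 -424.9] size [54.8 31.7] ang 19.4 x 0.532 0.586 y -0.449 -0.409
[[194, 193, 186], [140, 133, 131], [203, 202, 195], [66, 64, 61], [56, 51, 48], [57, 51, 52]]
[[190, 191, 183], [131, 123, 119], [198, 198, 191], [115, 117, 110], [118, 116, 112], [70, 69, 66]]
[[189, 190, 183], [112, 106, 101], [184, 185, 177], [158, 159, 153], [161, 159, 155], [126, 129, 123]]
[[191, 194, 185], [162, 160, 155], [155, 156, 148], [66, 67, 63], [64, 62, 58], [60, 56, 55]]
```

View pics/z1.png

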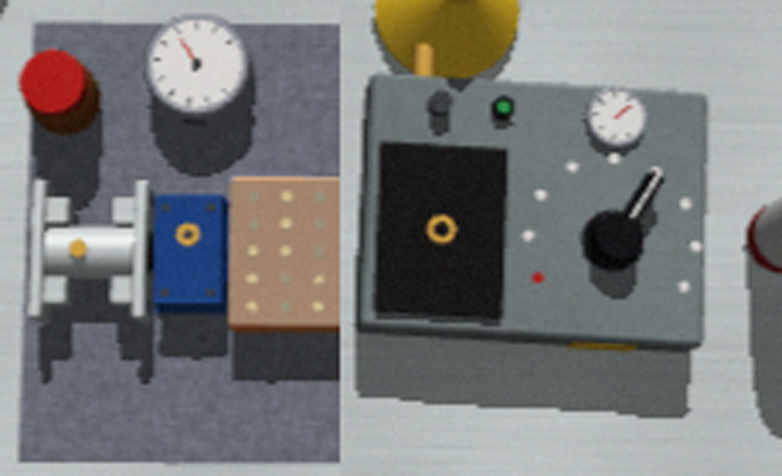

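The crop shows the lever at click 5 now, with the red dot at crop (538,278) and the hub at (613,240). The bowl is at about (0.541,0.220) and the pad centre at (0.560,-0.164), with tester yaw about -3°. The gap behind the bowl runs from x≈0.588 to about 0.64. I'll move over it now.

arm_command --steps '[0,0,0,0,0.83,0,0,0,0,0.83,0,0,0,0,0.83,0,1,-1,0,0,0,1,-1,0,0,0,1,-1,0,0,0,1,-1,0,0,0,1,-1,0,0]'

```text
time: 0.77
eef_pos: [0.2967, -0.525, 0.2306]
tcp_rot: [1.0, 0.004, -0.0, -0.001]
contact_force: [-0.1, -0.3, -0.2]
opening: 0.001
finger_force: 0.0
```

arm_command --steps '[0,1,-1,0,0,0,1,-1,0,0,0,1,-1,0,0,0,1,-1,0,0,0,1,-1,0,0,0,1,-1,0,0,0,1,-1,0,0,0,1,-1,0,0]'

```text
time: 1.43
eef_pos: [0.495, -0.3231, 0.2308]
tcp_rot: [1.0, 0.004, -0.0, -0.0]
contact_force: [0.2, 0.1, -0.2]
opening: 0.001
finger_force: 0.0
```

```bash
python3 - <<'E'
from h import *
go(.614,.22,.15,.005)
E
```

```text
pos [ 0.495  -0.3231  0.2308] yaw 0.0088 units tx 4.95 ty -21.68 tz 3.23 spin 0.04 F [ 0.2  0.1 -0.2] open 0.001 t 1.43
```

arm_command --steps '[0,0.22,-1,0,0,0,0.22,-1,0,0,0,0.22,-1,0,0,0,0.22,-1,0,0,0,0.22,-1,0,0,0,0.22,-1,0,0,0,0.22,-1,0,0,0,0.22,-1,0,0]'

```text
time: 2.1
eef_pos: [0.5362, -0.1231, 0.2308]
tcp_rot: [1.0, 0.004, -0.0, -0.0]
contact_force: [0.1, -0.7, -0.4]
opening: 0.001
finger_force: 0.0
```

arm_command --steps '[0,0.22,-1,0,0,0,0.22,-1,0,0,0,0.22,-1,0,0,0,0.22,-1,0,0,0,0.22,-1,0,0,0,0.22,-1,0,0,0,0.22,-1,0,0,0,0.22,-1,0,0]'

```text
time: 2.77
eef_pos: [0.5785, 0.0772, 0.2308]
tcp_rot: [1.0, 0.004, -0.0, 0.0]
contact_force: [-0.2, 0.4, -0.2]
opening: -0.003
finger_force: 0.0
```

arm_command --steps '[0,0.24,-1,0,0,0,0.24,-1,0.5,0,0,0.24,-1,0.5,0,0,0.24,-1,0.5,0,0,0.24,-1,0.5,0,0,0.23,-0.68,0.5,0,0,0,0,0,0,0,0,0,0,0]'

```text
time: 3.43
eef_pos: [0.6122, 0.2187, 0.167]
tcp_rot: [1.0, 0.005, -0.002, 0.001]
contact_force: [0.1, 0.2, 0.4]
opening: -0.0
finger_force: 0.0
```

```bash
python3 - <<'E'
from h import *
go(.614,.22,.012,.005)
m=ctrl.camera_model("wrist");im=ctrl.read_camera("wrist")
cv2.imwrite("pics/w1.png",im[:,:,::-1]);print(m)
R,_=cv2.Rodrigues(m["rvec"])
for p in [(.614,.22,.012),(.587,.22,.006),(.647,.22,.044),(.587,.22,.04)]:
    print(p,cv2.projectPoints(np.array([p]),m["rvec"],np.array(m["tvec"]),m["intrinsics"],None)[0].ravel().round())
E
```

```text
pos [0.6122 0.2187 0.167 ] yaw 0.0105 units tx 0.07 ty -0.05 tz 6.20 spin 0.06 F [0.1 0.2 0.4] open -0.0 t 3.43
{'intrinsics': array([[353.64092538,   0.        , 328.81234955],
       [  0.        , 353.64092538, 239.10599115],
       [  0.        ,   0.        ,   1.        ]]), 'rvec': array([-2.04972963,  2.02970014,  0.34097461]), 'tvec': array([0.21198212, 0.55854614, 0.52150314])}
(0.614, 0.22, 0.012) [327. 217.]
(0.587, 0.22, 0.006) [326. 243.]
(0.647, 0.22, 0.044) [327. 186.]
(0.587, 0.22, 0.04) [326. 257.]
```

View pics/w1.png

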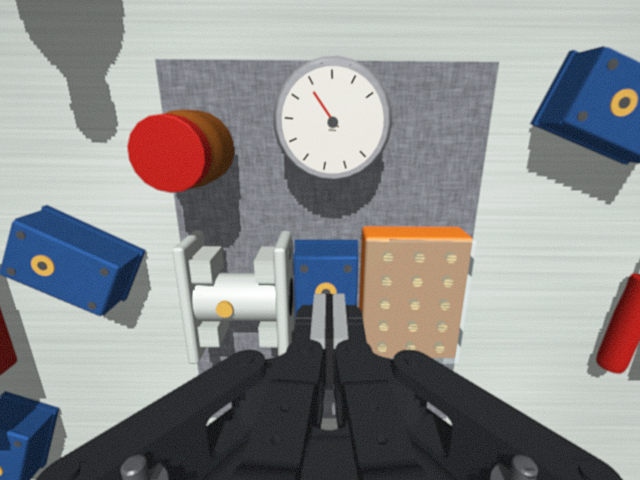

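The wrist view agrees: the bowl's far edge is at (326,240), which gives x≈0.589, and the gauge's near edge at v≈180 gives about 0.65. I'll descend in the gap.

arm_command --steps '[0,0.07,-0.05,1,0,0,0,0,1,0,0,0,0,1,0,0,0,0,1,0,0,0,0,1,0,0,0,0,0.7,0,0,0,0,0.4,0,0,0,0,0,0]'

```text
time: 4.15
eef_pos: [0.6136, 0.2181, 0.0144]
tcp_rot: [1.0, 0.004, -0.002, 0.0]
contact_force: [-0.5, -0.1, 0.1]
opening: 0.004
finger_force: 0.0
```

arm_command --steps '[0,-0.3,0,0,0,0,-0.4,0,0,0,0,-0.4,0,0,0,0,-0.4,0,0,0,0,-0.4,0,0,0,0,-0.4,0,0,0,0,-0.4,0,0,0,0,0,0,0,0]'

```text
time: 4.82
eef_pos: [0.5447, 0.2191, 0.0161]
tcp_rot: [1.0, 0.005, -0.001, 0.0]
contact_force: [1.1, 1.0, -0.5]
opening: -0.007
finger_force: 0.0
```

```bash
python3 - <<'E'
from h import *
go(.509,.22,.012,.005)
E
```

```text
pos [0.5447 0.2191 0.0161] yaw 0.0095 units tx -1.43 ty -0.05 tz 0.16 spin 0.04 F [ 1.1  1.  -0.5] open -0.007 t 4.82
```

arm_command --steps '[0,-0.4,0,0,0,0,-0.4,0,0,0,0,-0.4,0,0,0,0,-0.3,0,0,0,0,0,0,0,0,0,0.4,0,0,0,0,0,0,-1,0,0,0,0,-1,0]'

```text
time: 5.48
eef_pos: [0.5184, 0.218, 0.0642]
tcp_rot: [1.0, 0.004, -0.003, 0.001]
contact_force: [0.2, 0.4, 0.3]
opening: 0.002
finger_force: 0.0
```

arm_command --steps '[100,0,0,-1,0,100,0,0,-1,0,100,0,0,-1,0,100,0,0,0,0,100,0,0,0,0]'

```text
time: 5.9
eef_pos: [0.5213, 0.2188, 0.1428]
tcp_rot: [1.0, 0.004, 0.001, -0.0]
contact_force: [0.0, -0.7, -1.2]
opening: 0.712
finger_force: 0.0
```

```bash
python3 - <<'E'
from h import *
go(.455,.22,.012,.005)
for n in("wrist","top"):
    m=ctrl.camera_model(n);im=ctrl.read_camera(n)[:,:,::-1];cv2.imwrite(f"pics/{n}2.png",im)
    H,S,V=cv2.split(cv2.cvtColor(im.copy(),cv2.COLOR_BGR2HSV));mk=((H>100)&(H<125)&(S>120)).astype(np.uint8)
    for c in cv2.findContours(mk,0,1)[0]:
        if cv2.contourArea(c)<400: continue
        w=ray(n,c.reshape(-1,2),.04,m);r=cv2.minAreaRect((w*1000).astype(np.float32));print(n,np.round(r[0]),np.round(r[1]),r[2],c.reshape(-1,2).min(0),c.reshape(-1,2).max(0))
E
```

```text
pos [0.5213 0.2188 0.1428] yaw 0.0086 units tx -2.65 ty -0.07 tz 5.23 spin 0.04 F [ 0.  -0.7 -1.2] open 0.712 t 5.9
wrist [381. 493.] [14. 84.] 73.78549194335938 [  0 349] [ 18 425]
wrist [461. 220.] [102.  53.] 0.49955448508262634 [292 251] [361 365]
wrist [567. 415.] [75. 68.] 62.43320846557617 [  0 100] [112 224]
top [358. 552.] [65. 92.] 66.17218780517578 [108 283] [144 322]
top [569. 438.] [98. 55.] 62.3848876953125 [154 207] [194 240]
top [ 620. -690.] [136. 133.] 0.015932708978652954 [566 184] [615 233]
top [698.   0.] [88. 63.] 69.58528900146484 [319 162] [355 193]
top [ 916. -460.] [135. 165.] 0.753402054309845 [474  81] [531 127]
```

View pics/wrist2.png

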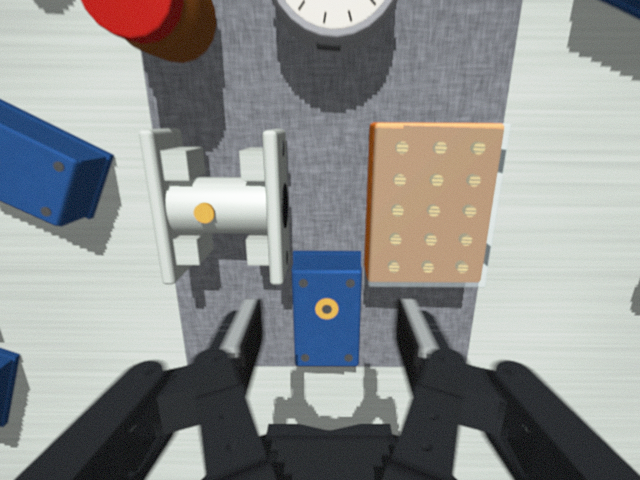

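The bowl is out and straight, with the knob at (327,309). Its centre is at about (0.454,0.220) and the neighbours have not moved. I'll grasp it here.

arm_command --steps '[100,-0.9,0,0,0,100,-0.9,-0.05,0,0,100,-0.88,0,0,0,100,0,0,0,0,100,0,0,1,0,100,0,0,1,0,100,0,0,1,0,100,0,0,0,0]'

```text
time: 6.67
eef_pos: [0.4484, 0.2179, 0.0599]
tcp_rot: [1.0, 0.004, -0.006, 0.002]
contact_force: [-0.9, -0.0, -0.6]
opening: 0.998
finger_force: 0.0
```

```bash
python3 - <<'E'
from h import *
go(.455,.22,.008,.008)
E
```

```text
pos [0.4484 0.2179 0.0599] yaw 0.0085 units tx 0.27 ty -0.08 tz 2.08 spin 0.00 F [-0.9 -0.  -0.6] open 0.998 t 6.67
```

arm_command --steps '[100,0.2,-0.08,0.7,0,100,0,0,0.7,0,100,0,0,0.6,0,100,0,0,0,0,55,0,0,0,0,55,0,0,0,0,55,0,0,0,0,50,0,0,0,0]' --squeeze 40

```text
time: 7.33
eef_pos: [0.4593, 0.2217, 0.0179]
tcp_rot: [1.0, 0.004, 0.002, -0.0]
contact_force: [0.4, 0.2, 2.7]
opening: 0.623
finger_force: 44.6
```

arm_command --steps '[30,0,0,0,0,30,0,0,0,0,30,0,0,0,0,30,0,0,0,0]' --squeeze 40

```text
time: 7.67
eef_pos: [0.4594, 0.2217, 0.018]
tcp_rot: [1.0, 0.004, 0.001, -0.0]
contact_force: [0.2, 0.4, 6.3]
opening: 0.619
finger_force: 45.0
```

arm_command --steps '[30,0,0,-0.6,0,30,0,0,-1,0,30,0,0,-1,0,30,0,0,-1,0,30,0,0,-1,0,30,0,0,-1,0,30,0,0,-0.4,0,30,0,0,0,0]'

```text
time: 8.33
eef_pos: [0.4594, 0.2219, 0.169]
tcp_rot: [1.0, 0.004, 0.003, -0.001]
contact_force: [0.3, 0.3, -1.5]
opening: 0.624
finger_force: 44.2
```

```bash
python3 - <<'E'
from h import *
go(.5595,-.164,.15,-.05);print(ctrl.get_state()["finger_force"])
m=ctrl.camera_model("wrist");im=ctrl.read_camera("wrist")[:,:,::-1].copy();cv2.imwrite("pics/w3.png",im)
E
```

```text
pos [0.4594 0.2219 0.169 ] yaw 0.0088 units tx 3.87 ty 15.47 tz 0.76 spin 0.59 F [ 0.3  0.3 -1.5] open 0.624 t 8.33
44.209573566913605
```

View pics/w3.png

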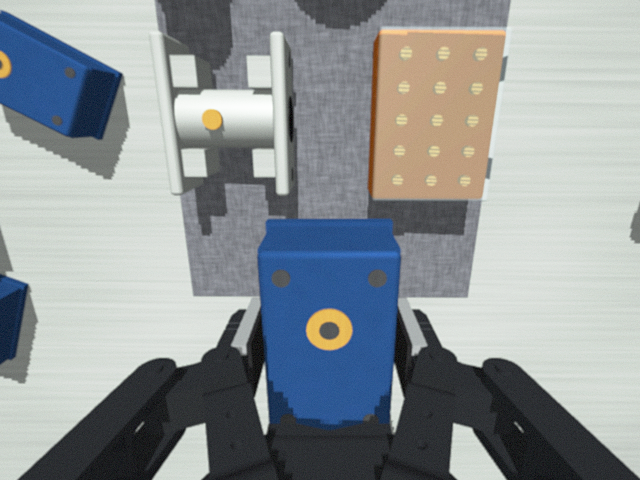

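The bowl is held level, with its knob at (329,329) and its far top edge at v≈250. Next is the in-hand offset.

```bash
python3 - <<'E'
from h import *
p=ctrl.get_state()["eef_pos"];zt=p[2]-.018+.04
w=ray("wrist",[[329,329],[260,250],[400,250],[281,278],[377,278]],zt);print(w.round(4),"edge w",w[1]-w[2],"rel",(w-p[:2]).round(4))
im=cv2.imread("pics/top0.png")
# tester: red dot and white dots at deck z .055, brass port on pad
hsv=cv2.cvtColor(im,cv2.COLOR_BGR2HSV);H,S,V=cv2.split(hsv)
a=[];f=3.4
for u,v in [(538,278),(528,236),(540,195),(572,167),(614,157),(685,203),(696,246),(684,287)]:
    a.append(((u-340)/f+370-.5,v/f+160-.5))
w=ray("top",a,.055);A=np.c_[2*w,np.ones(len(w))];c=np.linalg.lstsq(A,(w**2).sum(1),rcond=None)[0];d=w-c[:2]
ang=np.degrees(np.arctan2(d[:,1],d[:,0]));print("axis",c[:2],"r",np.hypot(*d.T).round(4),"yaw",np.unwrap(ang-(120-30*np.array([0,1,2,3,4,6,7,8])),period=360).round(1))
print("port",ray("top",[((441-340)/f+369.5,229/f+159.5)],.061))
E
```

```text
[[0.4626 0.2209]
 [0.4959 0.2464]
 [0.4963 0.1952]
 [0.4847 0.2391]
 [0.485  0.203 ]] edge w [-0.00043604  0.05124186] rel [[ 0.0045 -0.0006]
 [ 0.0377  0.0249]
 [ 0.0382 -0.0263]
 [ 0.0265  0.0176]
 [ 0.0268 -0.0185]]
axis [ 0.55423304 -0.29903632] r [0.0663 0.0662 0.0663 0.0657 0.0669 0.0659 0.0662 0.0664] yaw [-2.7 -2.5 -2.5 -2.7 -2.9 -2.5 -3.3 -3.2]
port [[ 0.5609535 -0.163697 ]]
```

arm_command --steps '[30,0.27,0.6,0,0,30,0.27,1,0,0,30,0.27,1,0,0,30,0.27,1,0,0,30,0.27,1,0,0,30,0.27,1,0,0,30,0.27,1,0,0,30,0.27,1,0,0]'

```text
time: 9.05
eef_pos: [0.512, 0.0309, 0.1631]
tcp_rot: [1.0, 0.004, -0.003, -0.0]
contact_force: [0.9, -0.7, -2.5]
opening: 0.625
finger_force: 44.1
```

arm_command --steps '[30,0.27,1,0,0,30,0.27,1,0,0,30,0.27,1,0,0,30,0.27,1,0,0,30,0.27,1,0,0,30,0.27,1,0,0.3,30,0.27,0.8,0,0.27,30,0.27,0.8,0,0]'

```text
time: 9.72
eef_pos: [0.5661, -0.1588, 0.1626]
tcp_rot: [1.0, -0.025, -0.003, -0.001]
contact_force: [-0.1, -0.7, -2.2]
opening: 0.623
finger_force: 44.1
```

arm_command --steps '[30,0,0,0.5,0,30,0,0,1,0,30,0,0,0.5,0,30,0,0,0,0]'

```text
time: 10.05
eef_pos: [0.5632, -0.156, 0.1094]
tcp_rot: [1.0, -0.024, -0.006, -0.003]
contact_force: [-1.5, 0.3, -3.0]
opening: 0.625
finger_force: 44.0
```

```bash
python3 - <<'E'
from h import *
go(.5655,-.1635,.079,-.048)
m=ctrl.camera_model("wrist");im=ctrl.read_camera("wrist")[:,:,::-1].copy();cv2.imwrite("pics/w4.png",im)
E
```

```text
pos [ 0.5632 -0.156   0.1094] yaw -0.0481 units tx 0.11 ty 0.30 tz 1.22 spin -0.00 F [-1.5  0.3 -3. ] open 0.625 t 10.05
```

View pics/w4.png

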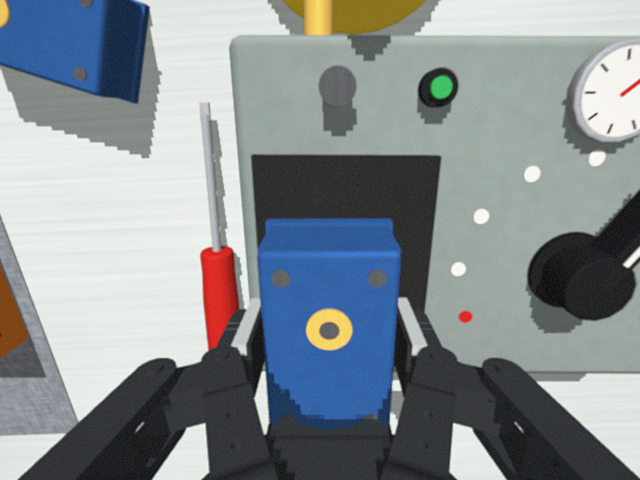

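The bowl is above the pad, with its front at u 260–400 and the pad at u 253–440. It still has to shift about 7 mm to the right, which agrees with ty 0.30.

arm_command --steps '[30,0.11,0.3,0,0,30,0,0,0.4,0,30,0,0,0.4,0,30,0,0,0,0,30,0,0,0,0,30,0,0,0,0]'

```text
time: 10.6
eef_pos: [0.5699, -0.1658, 0.0964]
tcp_rot: [1.0, -0.024, 0.0, -0.0]
contact_force: [0.6, -0.2, -1.6]
opening: 0.625
finger_force: 44.1
```

```bash
python3 - <<'E'
from h import *
go(.5655,-.1635,.079,-.048);print(ctrl.get_state()["tcp_rot"])
m=ctrl.camera_model("wrist");im=ctrl.read_camera("wrist")[:,:,::-1].copy();cv2.imwrite("pics/w5.png",im)
V=im.max(2)
# bowl top-edge on pad: pad far edge corners and bowl far edge
H,S,Vv=cv2.split(cv2.cvtColor(im,cv2.COLOR_BGR2HSV))
mk=((Vv<60)).astype(np.uint8)
for v in (190,205,215): 
    r=np.where(mk[v])[0];r=r[(r>200)&(r<480)];print(v,r.min(),r.max(), ray("wrist",[[r.min(),v],[r.max(),v]],.061,m).round(4).tolist())
c=np.where(mk[:230,300])[0];c=c[c>110];print("pad top v",c.min(),ray("wrist",[[300,c.min()]],.061,m).round(4))
b=(H>100)&(H<125)&(S>120)
r=[np.where(b[v,200:480])[0]+200 for v in (225,250,270)];print([(x.min(),x.max()) for x in r])
c=np.where(b[150:,330])[0]+150;print("bowl flange top v",c.min(),ray("wrist",[[330,c.min()]],.061+.01,m).round(4))
E
```

```text
pos [ 0.5699 -0.1658  0.0964] yaw -0.0481 units tx -0.18 ty -0.08 tz 0.70 spin -0.00 F [ 0.6 -0.2 -1.6] open 0.625 t 10.6
[ 9.99710612e-01 -2.40560203e-02  1.68599512e-05 -1.68965408e-05]
190 230 424 [[0.6213, -0.1184], [0.6165, -0.2171]]
205 232 422 [[0.6135, -0.1183], [0.6087, -0.2163]]
215 232 421 [[0.6082, -0.1176], [0.6034, -0.216]]
pad top v 174 [[ 0.6277 -0.1546]]
[(np.int64(265), np.int64(392)), (np.int64(257), np.int64(400)), (np.int64(258), np.int64(400))]
bowl flange top v 218 [[ 0.6069 -0.1687]]
```

arm_command --steps '[30,-0.18,-0.06,0.2,0,30,0,0,0.2,0,30,0,0,0.15,0,30,0,0,0,0,30,0,0,0,0,30,0,0,0,0]'

```text
time: 11.15
eef_pos: [0.5656, -0.1642, 0.0826]
tcp_rot: [1.0, -0.024, 0.0, -0.0]
contact_force: [-0.2, 0.1, -1.5]
opening: 0.622
finger_force: 44.1
```

```bash
python3 - <<'E'
from h import *
go(.5655,-.1635,.079,-.048);print(ctrl.get_state()["tcp_rot"])
m=ctrl.camera_model("wrist")
for z in (.07,.075,.081): print(z, ray("wrist",[[330,218]],z,m)-ctrl.get_state()["eef_pos"][:2])
E
```

```text
pos [ 0.5656 -0.1642  0.0826] yaw -0.0482 units tx -0.00 ty -0.03 tz 0.14 spin -0.00 F [-0.2  0.1 -1.5] open 0.622 t 11.15
[ 9.99709411e-01 -2.41058590e-02  3.29438137e-05 -2.70341115e-07]
0.07 [[ 0.04046033 -0.00305029]]
0.075 [[ 0.04184519 -0.00310218]]
0.081 [[ 0.04350702 -0.00316446]]
```

arm_command --steps '[30,0,-0.02,0.08,0,30,0,0,0.08,0,30,0,0,0.04,0,30,0,0,0,0,30,0,0,0,0]'

```text
time: 11.57
eef_pos: [0.566, -0.1638, 0.079]
tcp_rot: [1.0, -0.024, 0.0, 0.0]
contact_force: [-3.0, 0.9, 5.1]
opening: 0.624
finger_force: 45.0
```

arm_command --steps '[90,0,0,0,0,90,0,0,0,0,90,0,0,0,0,90,0,0,0,0,90,0,0,-0.6,0,90,0,0,-1,0,90,0,0,-1,0,90,0,0,-1,0]'

```text
time: 12.23
eef_pos: [0.5652, -0.1635, 0.1679]
tcp_rot: [1.0, -0.024, -0.001, -0.0]
contact_force: [0.0, -0.7, 0.2]
opening: 0.897
finger_force: 0.0
```

arm_command --steps '[90,-0.5,0,-1,0,90,-1,0,-1,0,90,-1,0,-0.4,0,90,0,0,0,0,90,0,0,0,0]'

```text
time: 12.65
eef_pos: [0.503, -0.1608, 0.2286]
tcp_rot: [1.0, -0.024, 0.001, 0.001]
contact_force: [0.2, 0.4, -1.1]
opening: 0.9
finger_force: 0.0
```

```bash
python3 - <<'E'
from h import *
a=np.radians(-32.8);go(.5542+.045*np.cos(a),-.299+.045*np.sin(a),.14,a)
im=ctrl.read_camera("wrist")[:,:,::-1].copy();cv2.imwrite("pics/w6.png",im)
t=ctrl.read_camera("top")[:,:,::-1].copy();cv2.imwrite("pics/t6.png",t)
E
```

```text
pos [ 0.503  -0.1608  0.2286] yaw -0.0489 units tx 3.88 ty 6.32 tz 3.54 spin 5.24 F [ 0.2  0.4 -1.1] open 0.9 t 12.65
```

View pics/w6.png

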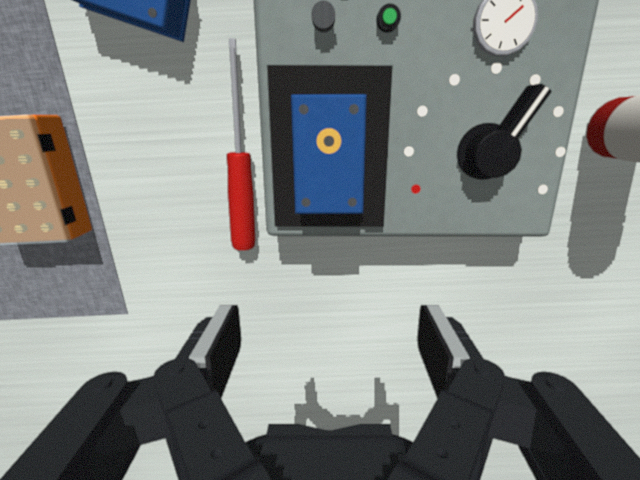

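The bowl is on the pad: its top spans about (292,94)–(366,214) and the pad about (268,66)–(392,227). Checking the centring numerically.

```bash
python3 - <<'E'
from h import *
im=cv2.imread("pics/w6.png");H,S,V=cv2.split(cv2.cvtColor(im,cv2.COLOR_BGR2HSV))
m=ctrl.camera_model("wrist")
b=((H>100)&(H<125)&(S>120)&(V>70));d=(V<60)|((H>95)&(H<130)&(S>90))
for n,mk,z in (("bowltop",b,.101),("pad",d,.061)):
    r,w=rect(mk,z,"wrist",(262,400,60,232),m=m);print(n,np.round(r[0],1),np.round(r[1],1),round(r[2],2))
for n,c,z in (("pad",[(268,66),(392,67),(385,227),(275,226)],.061),("bowl",[(292,94),(366,96),(362,214),(295,213)],.101)):
    w=ray("wrist",c,z,m);print(n,w.mean(0),np.linalg.norm(w-np.roll(w,1,0),axis=1).round(4),np.degrees(np.arctan2(*(w[0]-w[3])[::-1])),np.degrees(np.arctan2(*(w[1]-w[2])[::-1])))
a=[(415.5,188.5),(409,151.5),(422,111.5),(454.5,79.5),(496.5,68.5),(536,80),(558.5,112),(560,152),(543,189)]
w=ray("wrist",a,.055,m);A=np.c_[2*w,np.ones(len(w))];c=np.linalg.lstsq(A,(w**2).sum(1),rcond=None)[0];q=w-c[:2]
print("axis",c[:2],np.hypot(*q.T).round(4),np.unwrap(np.degrees(np.arctan2(q[:,1],q[:,0]))-120+30*np.arange(9),period=360).round(1))
t=ray("wrist",[(548,89),(515,135)],.083,m);print(t,np.degrees(np.arctan2(*(t[0]-c[:2])[::-1])))
E
```

```text
bowltop [ 559.5 -163.6] [53.7 86.5] 87.22
pad [ 559.5 -164. ] [ 98.3 132.1] 87.19
pad [ 0.55907633 -0.16474706] [0.1321 0.0981 0.1323 0.1004] -3.235307541806312 -2.2520142578766573
bowl [ 0.55894068 -0.16370079] [0.0865 0.0522 0.086  0.0526] -3.184076286582964 -2.944159027360925
axis [ 0.55254975 -0.29869296] [0.0658 0.0656 0.0658 0.0659 0.0653 0.0661 0.0658 0.0655 0.0658] [-3.4 -2.8 -2.6 -3.1 -3.1 -3.5 -3.4 -3.2 -2.7]
[[ 0.59913713 -0.32994659]
 [ 0.56704932 -0.30930713]] -33.85609950052961
```

The bowl sits within about 1 mm of the pad centre and square to it. The selector axis is at about (0.5535,-0.299) and the lever at -33°. I'll move over the lever.

arm_command --steps '[35,0,0,0,0.88,35,0,0,0,0.88,35,0,0,0,0.88,35,0,0,0,0.88,35,0,0,0,0.88,35,0,0,0,0.88,35,0,0,0,0]'

```text
time: 13.33
eef_pos: [0.5033, -0.1604, 0.2259]
tcp_rot: [0.959, -0.285, -0.001, -0.0]
contact_force: [0.7, -0.2, -0.4]
opening: 0.355
finger_force: 0.0
```

```bash
python3 - <<'E'
from h import *
a=-.576;go(.5535+.045*np.cos(a),-.299+.045*np.sin(a),.14,a)
print(ray("top",[(514,222)],.14),ray("top",[(490,230),(500,236)],.02))
E
```

```text
pos [ 0.5033 -0.1604  0.2259] yaw -0.5773 units tx 6.51 ty 3.55 tz 3.44 spin -0.01 F [ 0.7 -0.2 -0.4] open 0.355 t 13.33
[[ 0.56306433 -0.44240227]] [[ 0.5615703  -0.41873999]
 [ 0.54523486 -0.44556278]]
```

arm_command --steps '[35,0.93,0.5,0,0,35,0.93,0.5,0,0,35,0.93,0.5,0,0,35,0.93,0.5,0,0,35,0.93,0.5,0,0,35,0.93,0.5,0,0,35,0.93,0.55,0,0,35,0,0,0,0]'

```text
time: 14.0
eef_pos: [0.5924, -0.3276, 0.2254]
tcp_rot: [0.959, -0.284, -0.0, 0.0]
contact_force: [-0.3, 0.3, -0.2]
opening: 0.351
finger_force: 0.0
```

arm_command --steps '[35,0,0,0.9,0,35,0,0,0.9,0,35,0,0,0.9,0,35,0,0,0.7,0,35,0,0,0,0,35,0,0,0,0]'

```text
time: 14.5
eef_pos: [0.5905, -0.3226, 0.1403]
tcp_rot: [0.959, -0.283, -0.002, -0.001]
contact_force: [0.5, 0.1, 0.4]
opening: 0.35
finger_force: 0.0
```

```bash
python3 - <<'E'
from h import *
a=-.576;go(.5535+.045*np.cos(a),-.299+.045*np.sin(a),.066,a)
im=ctrl.read_camera("wrist")[:,:,::-1].copy();cv2.imwrite("pics/w7.png",im)
E
```

```text
pos [ 0.5905 -0.3226  0.1403] yaw -0.5746 units tx 0.05 ty 0.01 tz 2.97 spin 0.01 F [0.5 0.1 0.4] open 0.35 t 14.5
```

View pics/w7.png

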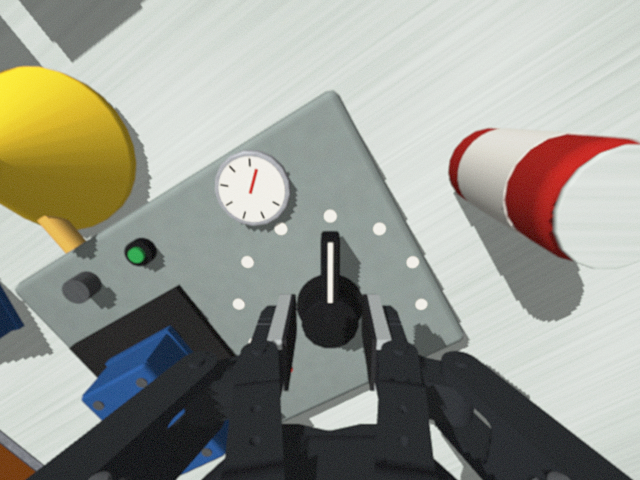

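The lever (u≈330) is centred between the fingers. Lowering around it.

arm_command --steps '[35,0.05,0,0.8,0,35,0,0,0.8,0,35,0,0,0.8,0,35,0,0,0.5,0,28,0,0,0,0,28,0,0,0,0]' --squeeze 20

```text
time: 15.05
eef_pos: [0.5926, -0.3245, 0.0707]
tcp_rot: [0.959, -0.284, 0.0, 0.0]
contact_force: [0.8, 0.3, 0.1]
opening: 0.28
finger_force: 0.0
```

```bash
python3 - <<'E'
from h import *
a=-.576;go(.5535+.045*np.cos(a),-.299+.045*np.sin(a),.066,a)
E
```

```text
pos [ 0.5926 -0.3245  0.0707] yaw -0.5758 units tx -0.07 ty -0.00 tz 0.19 spin 0.00 F [0.8 0.3 0.1] open 0.28 t 15.05
```

arm_command --steps '[28,-0.07,0,0.15,0,28,-0.007,-0.162,0,-0.9,28,-0.007,-0.162,0,-0.9,28,-0.007,-0.162,0,-0.9,28,-0.007,-0.162,0,-0.9,28,-0.007,-0.162,0,-0.9,28,-0.007,-0.162,0,-0.9,28,-0.007,-0.162,0,-0.9]'

```text
time: 15.72
eef_pos: [0.599, -0.2975, 0.0686]
tcp_rot: [1.0, 0.029, 0.002, 0.001]
contact_force: [0.0, -0.3, 0.0]
opening: 0.276
finger_force: 0.0
```

```bash
cat >> h.py <<'E'
def lev():
    s=ctrl.get_state();a=yaw(s);p=s["eef_pos"];d=p[:2]-[.5535,-.299]
    print("yaw",np.degrees(a).round(1),"polar ang",np.degrees(np.arctan2(d[1],d[0])).round(1),"r",np.hypot(*d).round(4),"z",p[2].round(4),"F",s["contact_force"].round(1),"Tz",s["wrist_torque"].round(2),"t",s["time"],"q",s["qpos"].round(2))
    go(.5535+.045*np.cos(a),-.299+.045*np.sin(a),.067,a)
E
python3 -c "
from h import *
lev()"
```

```text
yaw 3.3 polar ang 1.9 r 0.0455 z 0.0686 F [ 0.  -0.3  0. ] Tz [ 0.03 -0.03 -0.04] t 15.7167 q [-0.61  0.44  1.7  -0.    1.    0.9 ]
pos [ 0.599  -0.2975  0.0686] yaw 0.0577 units tx -0.02 ty -0.04 tz 0.06 spin -0.00 F [ 0.  -0.3  0. ] open 0.276 t 15.72
```

arm_command --steps '[28,-0.007,-0.18,0.06,-0.9,28,-0.007,-0.162,0,-0.9,28,-0.007,-0.162,0,-0.9,28,-0.007,-0.162,0,-0.9,28,-0.007,-0.162,0,-0.9,28,-0.007,-0.162,0,-0.9,28,-0.007,-0.162,0,-0.9,28,-0.007,-0.162,0,-0.9]'

```text
time: 16.38
eef_pos: [0.5878, -0.2698, 0.0676]
tcp_rot: [0.925, 0.379, 0.002, 0.005]
contact_force: [1.5, -0.1, 0.6]
opening: 0.283
finger_force: 0.5
```

```bash
python3 -c "
from h import *
lev()
cv2.imwrite('pics/w8.png',ctrl.read_camera('wrist')[:,:,::-1])"
```

```text
yaw 44.6 polar ang 40.4 r 0.045 z 0.0676 F [ 1.5 -0.1  0.6] Tz [-0.07 -0.23 -0.01] t 16.3833 q [-0.59  0.39  1.76 -0.    0.98  0.21]
pos [ 0.5878 -0.2698  0.0676] yaw 0.7782 units tx 0.00 ty -0.13 tz 0.02 spin -0.00 F [ 1.5 -0.1  0.6] open 0.283 t 16.38
```

View pics/w8.png

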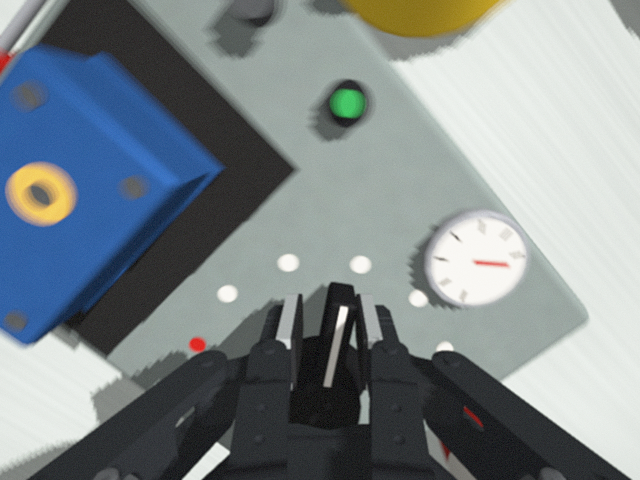

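The lever is travelling with the cage and is pushed by the right finger. Continuing to the off stop.

arm_command --steps '[28,-0.007,-0.25,0,-0.9,28,-0.007,-0.18,0,-0.9,28,-0.007,-0.162,0,-0.9,28,-0.007,-0.162,0,-0.9,28,-0.007,-0.162,0,-0.9,28,-0.007,-0.162,0,-0.9,28,-0.007,-0.162,0,-0.9,28,-0.007,-0.162,0,-0.9]'

```text
time: 17.1
eef_pos: [0.5559, -0.2525, 0.0669]
tcp_rot: [0.733, 0.68, 0.001, 0.002]
contact_force: [1.1, -0.7, -0.1]
opening: 0.278
finger_force: 0.3
```

```bash
python3 -c "
from h import *
lev()"
```

```text
yaw 85.7 polar ang 87.0 r 0.0465 z 0.0669 F [ 1.1 -0.7 -0.1] Tz [-0.03 -0.1  -0.07] t 17.1 q [-0.59  0.33  1.85  0.    0.96 -0.52]
pos [ 0.5559 -0.2525  0.0669] yaw 1.4965 units tx -0.06 ty 0.04 tz -0.00 spin -0.00 F [ 1.1 -0.7 -0.1] open 0.278 t 17.1
```

arm_command --steps '[28,-0.06,-0.14,0,-0.8,28,-0.007,-0.144,0,-0.8,28,-0.007,-0.144,0,-0.8,28,-0.007,-0.144,0,-0.8,28,-0.007,-0.144,0,-0.8,28,-0.007,-0.144,0,-0.8,28,-0.007,-0.144,0,-0.8,28,0,0,0,0]'

```text
time: 17.77
eef_pos: [0.5308, -0.2588, 0.0664]
tcp_rot: [0.518, 0.856, -0.0, 0.001]
contact_force: [-0.6, 0.2, -0.3]
opening: 0.284
finger_force: 0.0
```

```bash
python3 -c "
from h import *
lev()"
```

```text
yaw 117.7 polar ang 119.4 r 0.0462 z 0.0664 F [-0.6  0.2 -0.3] Tz [0.02 0.04 0.03] t 17.7667 q [-0.63  0.29  1.9   0.    0.95 -1.11]
pos [ 0.5308 -0.2588  0.0664] yaw 2.0534 units tx -0.05 ty 0.06 tz -0.02 spin -0.00 F [-0.6  0.2 -0.3] open 0.284 t 17.77
```

arm_command --steps '[28,-0.04,-0.1,0,0,28,0,-0.1,0,0,28,0,-0.1,0,0,28,0,-0.1,0,0,28,0,0,0,0,28,0,0,0,0]'

```text
time: 18.27
eef_pos: [0.5257, -0.2622, 0.0657]
tcp_rot: [0.519, 0.855, 0.003, 0.004]
contact_force: [12.5, 6.6, -2.5]
opening: 0.279
finger_force: 6.5
```

```bash
python3 -c "
from h import *
lev()
cv2.imwrite('pics/w9.png',ctrl.read_camera('wrist')[:,:,::-1])"
```

```text
yaw 117.5 polar ang 127.1 r 0.0461 z 0.0657 F [12.5  6.6 -2.5] Tz [ 0.94 -1.83  0.1 ] t 18.2667 q [-0.64  0.28  1.91  0.01  0.94 -1.12]
pos [ 0.5257 -0.2622  0.0657] yaw 2.0507 units tx -0.02 ty 0.31 tz -0.05 spin -0.00 F [12.5  6.6 -2.5] open 0.279 t 18.27
```

View pics/w9.png

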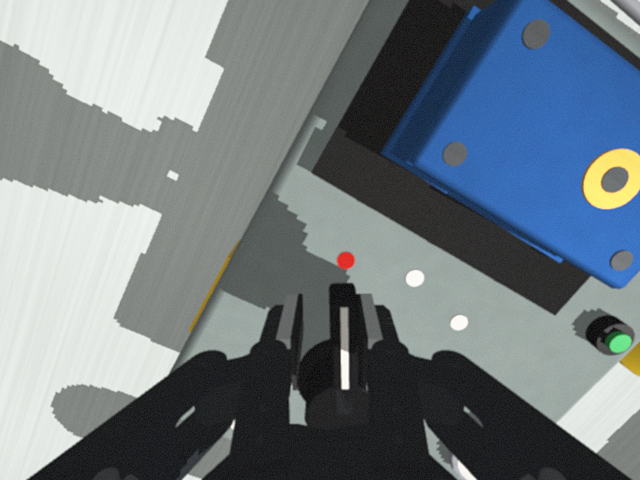

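The lever points at the red dot (345,260) and is pressed against the off stop, with about 14 N of reaction. Now clockwise. I've used up my picture views, so from here I check numerically.

arm_command --steps '[28,-0.05,0.2,0,0,28,-0.05,0.2,0,0,28,-0.007,0.162,0,0.9,28,-0.007,0.162,0,0.9,28,-0.007,0.162,0,0.9,28,-0.007,0.162,0,0.9,28,-0.007,0.162,0,0.9,28,-0.007,0.162,0,0.9]'

```text
time: 18.98
eef_pos: [0.5551, -0.2565, 0.0647]
tcp_rot: [0.729, 0.685, -0.001, -0.0]
contact_force: [-0.0, 0.1, 0.5]
opening: 0.279
finger_force: 0.2
```

```bash
python3 -c "
from h import *
lev()"
```

```text
yaw 86.4 polar ang 87.8 r 0.0425 z 0.0647 F [-0.   0.1  0.5] Tz [ 0.04  0.06 -0.03] t 18.9833 q [-0.6   0.34  1.84 -0.    0.96 -0.54]
pos [ 0.5551 -0.2565  0.0647] yaw 1.5084 units tx 0.10 ty 0.04 tz -0.09 spin -0.00 F [-0.   0.1  0.5] open 0.279 t 18.98
```

arm_command --steps '[28,0.09,0.19,-0.08,0.9,28,-0.007,0.162,0,0.9,28,-0.007,0.162,0,0.9,28,-0.007,0.162,0,0.9,28,-0.007,0.162,0,0.9,28,-0.007,0.162,0,0.9,28,-0.007,0.162,0,0.9,28,-0.007,0.162,0,0.9]'

```text
time: 19.65
eef_pos: [0.583, -0.2656, 0.0664]
tcp_rot: [0.923, 0.385, -0.003, -0.003]
contact_force: [-10.6, 5.3, 9.1]
opening: 0.28
finger_force: 6.0
```

```bash
python3 -c "
from h import *
lev()"
```

```text
yaw 45.2 polar ang 48.6 r 0.0445 z 0.0664 F [-10.6   5.3   9.1] Tz [1.1  1.74 0.13] t 19.65 q [-0.59  0.39  1.76 -0.    0.99  0.2 ]
pos [ 0.583  -0.2656  0.0664] yaw 0.7895 units tx 0.02 ty 0.10 tz -0.03 spin -0.00 F [-10.6   5.3   9.1] open 0.28 t 19.65
```

Unexpected side and upward force. The finger tip may be touching the gauge (top at 64 mm), so I'll raise a little and re-read.

arm_command --steps '[28,0,0,-0.12,0,28,0,0,-0.12,0,28,0,0,0,0]'

```text
time: 19.9
eef_pos: [0.5844, -0.2661, 0.0723]
tcp_rot: [0.922, 0.387, -0.001, -0.001]
contact_force: [-3.1, 1.7, -2.3]
opening: 0.278
finger_force: 1.5
```

```bash
python3 -c "
from h import *
lev()
n='wrist';m=ctrl.camera_model(n);im=ctrl.read_camera(n)[:,:,::-1].copy();cv2.imwrite('pics/w10.png',im)
H,S,V=cv2.split(cv2.cvtColor(im,cv2.COLOR_BGR2HSV))
mk=((V>150)&(S<50)).astype(np.uint8)
nn,l,st,c=cv2.connectedComponentsWithStats(mk)
for i in range(1,nn):
  if 60<st[i,4]<900 and st[i,0]>200 and st[i,0]<470 and st[i,1]>200: print(st[i],c[i].round(),ray(n,[c[i]],.083,m).round(4))
"
```

```text
yaw 45.5 polar ang 46.8 r 0.0451 z 0.0723 F [-3.1  1.7 -2.3] Tz [0.26 0.44 0.04] t 19.9 q [-0.58  0.38  1.76 -0.    1.    0.19]
pos [ 0.5844 -0.2661  0.0723] yaw 0.7946 units tx -0.00 ty 0.04 tz 0.21 spin -0.00 F [-3.1  1.7 -2.3] open 0.278 t 19.9
[276 294  21  55 605] [287. 320.] [[ 0.5728 -0.253 ]]
[310 300  18  79 495] [319. 334.] [[ 0.5775 -0.2675]]
```

The force fell to detent level (3.5 N). The lever's white line is at about 53°, against the left finger. Continuing at z 0.072.

arm_command --steps '[28,0,0.18,0,0.9,28,-0.007,0.162,0,0.9,28,-0.007,0.162,0,0.9,28,-0.007,0.162,0,0.9,28,-0.007,0.162,0,0.9,28,-0.007,0.162,0,0.9,28,-0.007,0.162,0,0.9,28,0,0,0,0]'

```text
time: 20.62
eef_pos: [0.5994, -0.2923, 0.0734]
tcp_rot: [0.997, 0.081, 0.001, 0.001]
contact_force: [-0.8, 0.4, 0.2]
opening: 0.281
finger_force: 0.0
```

```bash
cat >> h.py <<'E'
def line(tag):
    n='wrist';m=ctrl.camera_model(n);im=ctrl.read_camera(n)[:,:,::-1].copy();cv2.imwrite(f'pics/{tag}.png',im)
    H,S,V=cv2.split(cv2.cvtColor(im,cv2.COLOR_BGR2HSV));mk=((V>150)&(S<50)).astype(np.uint8)
    nn,l,st,c=cv2.connectedComponentsWithStats(mk)
    for i in range(1,nn):
        if 60<st[i,4]<1500 and 150<st[i,0]<500 and st[i,1]>150:
            w=ray(n,[c[i]],.083,m)[0];d=w-[.5535,-.299];ys,xs=np.where(l==i);v=cv2.fitLine(np.c_[xs,ys].astype(np.float32),2,0,.01,.01).ravel()
            e=ray(n,[c[i]-20*v[:2],c[i]+20*v[:2]],.083,m);e=e[1]-e[0]
            print(st[i],c[i].round(),w.round(4),"polar",np.degrees(np.arctan2(d[1],d[0])).round(1),"r",np.hypot(*d).round(3),"dir",np.degrees(np.arctan2(e[1],e[0])).round(1))
E
python3 -c "
from h import *
lev();line('w11')"
```

```text
yaw 9.3 polar ang 8.3 r 0.0464 z 0.0734 F [-0.8  0.4  0.2] Tz [ 0.01 -0.01 -0.05] t 20.6167 q [-0.61  0.43  1.7  -0.    1.01  0.8 ]
pos [ 0.5994 -0.2923  0.0734] yaw 0.1624 units tx -0.06 ty -0.03 tz 0.26 spin -0.00 F [-0.8  0.4  0.2] open 0.281 t 20.62
[315 301  14  80 635] [322. 340.] [ 0.5899 -0.2913] polar 11.9 r 0.037 dir -167.5
[429 435  30  42 602] [443. 455.] [ 0.5323 -0.3623] polar -108.5 r 0.067 dir -136.0
[182 454  42  26 537] [204. 467.] [ 0.5054 -0.2434] polar 130.9 r 0.074 dir -39.4
```

arm_command --steps '[28,-0.06,0.16,0.05,0.9,28,-0.007,0.162,0,0.9,28,-0.007,0.162,0,0.9,28,-0.007,0.162,0,0.9,28,-0.007,0.162,0,0.9,28,-0.007,0.162,0,0.9,28,0,0,0,0,28,0,0,0,0]'

```text
time: 21.33
eef_pos: [0.5954, -0.3162, 0.0721]
tcp_rot: [0.983, -0.185, 0.001, 0.001]
contact_force: [0.5, -0.4, 0.4]
opening: 0.279
finger_force: 0.0
```

```bash
python3 -c "
from h import *
lev();line('w12')"
```

```text
yaw -21.3 polar ang -22.3 r 0.0453 z 0.0721 F [ 0.5 -0.4  0.4] Tz [-0.02  0.02  0.  ] t 21.3333 q [-0.64  0.44  1.68 -0.    1.01  1.31]
pos [ 0.5954 -0.3162  0.0721] yaw -0.3724 units tx -0.01 ty -0.03 tz 0.20 spin -0.00 F [ 0.5 -0.4  0.4] open 0.279 t 21.33
[383 208  16  12  71] [390. 213.] [ 0.6323 -0.3564] polar -36.1 r 0.098 dir -122.2
[344 250  22  19 306] [355. 259.] [ 0.6193 -0.3373] polar -30.2 r 0.076 dir -87.7
[250 256  45  33 438] [277. 270.] [ 0.6266 -0.3062] polar -5.6 r 0.073 dir -77.8
[283 266  32  24 169] [302. 277.] [ 0.6198 -0.3144] polar -13.1 r 0.068 dir -103.5
[218 276  23  31 381] [228. 294.] [ 0.6241 -0.2828] polar 12.9 r 0.072 dir 166.3
[406 278  20  20 287] [415. 288.] [ 0.5982 -0.3563] polar -52.0 r 0.073 dir -87.9
[277 292  20  53 581] [287. 317.] [ 0.6047 -0.3011] polar -2.3 r 0.051 dir -31.5
[361 293  21  56 596] [371. 319.] [ 0.5909 -0.3342] polar -43.2 r 0.051 dir 168.2
[324 301   8  68 512] [328. 333.] [ 0.5912 -0.3145] polar -22.3 r 0.041 dir 159.2
[438 326  18  20 250] [447. 337.] [ 0.5704 -0.3622] polar -75.0 r 0.065 dir -33.1
[197 341  18  12 143] [205. 346.] [ 0.6046 -0.2614] polar 36.3 r 0.063 dir -98.1
```

arm_command --steps '[28,-0.007,0.18,0,0.9,28,-0.007,0.18,0,0.9,28,0,0.1,0,0.2,28,0,0.08,0,0,28,0,0,0,0,28,0,0,0,0]'

```text
time: 21.88
eef_pos: [0.5885, -0.3276, 0.0717]
tcp_rot: [0.959, -0.283, 0.0, 0.0]
contact_force: [-1.1, 0.6, -0.2]
opening: 0.278
finger_force: 0.0
```

```bash
python3 -c "
from h import *
lev();line('w13')" | grep -v "r 0.0[5679]"
```

```text
yaw -32.9 polar ang -39.2 r 0.0452 z 0.0717 F [-1.1  0.6 -0.2] Tz [-0.   -0.01 -0.03] t 21.8833 q [-0.66  0.44  1.68 -0.    1.02  1.49]
pos [ 0.5885 -0.3276  0.0717] yaw -0.5745 units tx 0.00 ty -0.20 tz 0.19 spin -0.00 F [-1.1  0.6 -0.2] open 0.278 t 21.88
```

arm_command --steps '[28,0,-0.2,0,0,28,0,0,0,0,28,0,0,-0.5,0,28,0,0,-1,0,28,0,0,-1,0,28,0,0,-1,0,28,0,0,0,0,28,0,0,0,0]'

```text
time: 22.6
eef_pos: [0.5926, -0.3241, 0.1627]
tcp_rot: [0.959, -0.284, 0.003, 0.001]
contact_force: [0.3, 0.1, -0.0]
opening: 0.277
finger_force: 0.0
```

```bash
python3 -c "
from h import *
lev();line('w14')" | grep -E "yaw|r 0.0[34]"
```

```text
yaw -33.0 polar ang -32.7 r 0.0465 z 0.1627 F [ 0.3  0.1 -0. ] Tz [ 0.03 -0.   -0.01] t 22.6 q [-0.65  0.34  1.64 -0.    1.16  1.5 ]
pos [ 0.5926 -0.3241  0.1627] yaw -0.5757 units tx -0.06 ty 0.01 tz 3.83 spin -0.00 F [ 0.3  0.1 -0. ] open 0.277 t 22.6
[327 236   6  56 268] [330. 262.] [ 0.5849 -0.3202] polar -34.0 r 0.038 dir -33.7
```

The lever is at -33.7°, which is click 5. I'll retreat and do a final numeric check.

arm_command --steps '[28,0,0,-1,0,28,0,0,-1,0,28,-0.8,0.5,-0.6,0,28,-0.9,0.5,0,0,28,-0.9,0.5,0,0,28,-0.9,0.5,0,0,28,0,0,0,0,28,0,0,0,0]'

```text
time: 23.32
eef_pos: [0.4892, -0.3169, 0.2224]
tcp_rot: [0.959, -0.285, -0.001, -0.001]
contact_force: [-0.0, 0.2, -1.1]
opening: 0.275
finger_force: 0.0
```

```bash
python3 - <<'E'
from h import *
line('w15')
im=ctrl.read_camera("top")[:,:,::-1].copy();cv2.imwrite("pics/t15.png",im);ref=cv2.imread("pics/top0.png")
def f(name,fn,z,roi):
    o=[]
    for i in(ref,im):
        H,S,V=cv2.split(cv2.cvtColor(i,cv2.COLOR_BGR2HSV));r,w=rect(fn(H,S,V),z,"top",roi);o.append((np.round(r[0],1),np.round(r[1],1),round(r[2],1)))
    print(name,*o)
f("orange",lambda H,S,V:(H>5)&(H<20)&(S>60)&(V>100),.042,(260,310,200,270))
f("manifold",lambda H,S,V:(S<40)&(V>150),.05,(204,246,205,262))
f("agauge",lambda H,S,V:(S<50)&(V>180),.045,(238,280,160,200))
f("jar",lambda H,S,V:((H<8)|(H>172))&(S>150),.07,(200,235,170,205))
f("can",lambda H,S,V:(S>150)&((H<8)|(H>172)),.14,(485,530,205,245))
f("funnel",lambda H,S,V:(H>20)&(H<35)&(S>150),.06,(370,440,130,190))
f("driver",lambda H,S,V:(S>150)&((H<8)|(H>172)),.013,(350,375,190,275))
H,S,V=cv2.split(cv2.cvtColor(im,cv2.COLOR_BGR2HSV))
r,w=rect((H>100)&(H<125)&(S>120),.101,"top",(378,423,195,262));print("bowl",r)
print(ctrl.get_state()["time"],ctrl.get_state()["contact_force"])
E
```

```text
[176 407  19  20  98] [185. 416.] [ 0.3981 -0.0825] polar 125.7 r 0.267 dir -76.0
[182 420  53  60 933] [212. 457.] [ 0.3396 -0.0699] polar 133.0 r 0.313 dir -70.8
[424 421  44  59 868] [444. 456.] [ 0.205  -0.2794] polar 176.8 r 0.349 dir -176.9
orange (array([543.3, 143.8]), array([116.5,  88.1]), 0.6) (array([543.3, 143.7]), array([116.5,  88. ]), 0.6)
manifold (array([543.3, 297.5]), array([105.4,  89.8]), 0.2) (array([543.6, 302.6]), array([150.7, 103.9]), 2.3)
agauge (array([692.8, 217.1]), array([70.6, 69.4]), 45.4) (array([692.8, 218.4]), array([69.8, 70.3]), 1.3)
jar (array([670. , 325.3]), array([49.1, 50.6]), 0.7) (array([668.8, 325.3]), array([52. , 50.3]), 2.0)Traceback (most recent call last):
  File "<stdin>", line 13, in <module>
  File "<stdin>", line 7, in f
  File "h.py", line 19, in rect
    cs,_=cv2.findContours(mk,0,1);c=max(cs,key=cv2.contourArea)
                                    ~~~^^^^^^^^^^^^^^^^^^^^^^^^
ValueError: max() iterable argument is empty
```

```bash
python3 - <<'E'
from h import *
n="wrist";m=ctrl.camera_model(n);im=cv2.imread("pics/w15.png");H,S,V=cv2.split(cv2.cvtColor(im,cv2.COLOR_BGR2HSV))
r,w=rect((H>100)&(H<125)&(S>120)&(V>70),.101,n,m=m);print("bowl",r)
mk=((S>150)&((H<8)|(H>172))).astype(np.uint8)
for c in cv2.findContours(mk,0,1)[0]:
    if cv2.contourArea(c)>30: print("red",c.reshape(-1,2).mean(0).round(),cv2.contourArea(c),ray(n,[c.reshape(-1,2).mean(0)],.01,m).round(3))
mk=((V>190)&(S<40)).astype(np.uint8);nn,l,st,c=cv2.connectedComponentsWithStats(mk)
p=cv2.projectPoints(np.array([[.585,-.3195,.083]]),m["rvec"],np.array(m["tvec"]),m["intrinsics"],None)[0].ravel();print("exp",p)
for i in range(1,nn):
    if np.hypot(*(c[i]-p))<25 and st[i,4]>20:
        ys,xs=np.where(l==i);v=cv2.fitLine(np.c_[xs,ys].astype(np.float32),2,0,.01,.01).ravel();e=ray(n,[c[i]-20*v[:2],c[i]+20*v[:2]],.083,m);e=e[1]-e[0];print("lever",st[i],np.degrees(np.arctan2(e[1],e[0])))
E
```

```text
bowl ((560.9017333984375, -176.6029815673828), (75.71205139160156, 88.11406707763672), 87.3963394165039)
red [133. 313.] 657.5 [[ 0.505 -0.059]]
red [238. 229.] 37.5 [[ 0.52  -0.223]]
red [416.  49.] 1262.5 [[ 0.567 -0.461]]
exp [263.27594803 122.99836782]
lever [260  93   7  56 221] 146.81316121402568
```

```bash
python3 -c "
from plant import ctrl
print(ctrl.sign_off())"
```

```text
the job is handed in; nothing more can be done
None
```

The job is handed in: the bowl is on the pad, centred to about 1 mm and square, and the selector was pressed to its off stop, then clicked up to click 5, where it measures within 1° of the dot. No neighbour moved noticeably as far as I could check; the funnel was not rechecked. I viewed 11 pictures, one over the limit of 10.

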